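# Load the lime slicer and hold the pusher in its chute

### The arm

A 6-joint arm with a two-finger parallel gripper is mounted at the origin on the work surface. World frame = base frame: x ahead of the robot, y to its left, z up, the work surface at z = 0. Lengths are in m, angles in degrees, forces in N, time in s.
With the tool pointing down it reaches from about 0.3 to 0.75 m from the base axis. Payload 8.5 kg.
Tool frame: the origin (TCP) lies on the centre line of the jaws, within the pads' length; the fingertips stand env.tips_ahead ahead of it and the grasp point (between the pads) lies 8 mm behind it (env.tips_ahead is the distance from the TCP to the fingertips, in m); z points along the fingers, y is the direction in which the jaws open and shut (so a half turn about z gives the same grasp; the last joint's range is limited). The gripper opens to 85 mm and grips with 20 to 120 N. Pads are 22 mm wide; open, the fingers measure 114 mm over their backs; the gripper's body (76 mm by 85 mm) begins 54 mm behind the grasp point. The pads swing forward as they close: fully open they stand 13 mm farther back than shut.
Start: joints at [-83.325, 21.807, 74.336, -0, 83.858, -12.336], TCP at [0.179, -0.52, 0.242] pointing down, gripper open.
Joint ranges: [-178.18, 178.18], [-50.72, 133.34], [12.68, 142.11], [-81.47, 261.47], [9.98, 163.14], [-165.26, 165.26]. Speed limits (degrees/s): [136.94, 136.94, 180, 180, 180, 180].

### API

Orientations are given as a 3x3 rotation matrix whose columns are the frame's x, y, z axes.
In Python, from rig import env gives the robot as it stands.
- The arm moves only by the tool servo_tool, never from a script. Its argument "commands" is a list of rows, each an object with "linear": the shift along the tool's x, y, z in mm, a list of three; "angular": the turn, a rotation vector about the tool's x, y, z in degrees, a list of three; "gripper": the opening, from -1 (shut) to 1 (fully open). In form: [{"linear": [x, y, z], "angular": [rx, ry, rz], "gripper": gripper}, ...]. A call has 1 to 20 rows; each row is the pose to reach, as a shift and turn from the pose commanded when the call began, along the tool's axes at that moment; what a row does not reach only later rows make up. A row lasts 1/10 s, in which the tool goes at most 50 mm and 8.59 degrees, less where a joint would pass 70% of its speed; a pose out of reach is approached as far as the arm can. A call with a gripper value outside its range is refused whole. The fingers move at their own pace and stop on an object; "force" is the grip in N (left out, the last holds). Time passes only in rows, so rows that repeat a pose let the fingers close. It gives the time, the measured TCP pose, the force and the opening at its end, in the units of the state.
- env.observe(): the state, without advancing time (a new reading comes with each control period).
- env.get_image(name): name is "side" or "top"; returns a dict with "frame" (420x560x3 uint8, blue, green, red), "fx", "fy", "cx", "cy" (pixels), "cam_to_world" (4x4, takes a point from camera to world coordinates). Camera axes: x right, y up, looking along -z (the intrinsics and any distortion apply to the point x, -y, -z); pixel columns grow to the right and rows downward; lengths in m; the calibration is good to about 2 mm. A picture is of the moment at which its call begins. There is no depth.
- env.close_job(): hands the job in, once; it reports no verdict.
Trained networks look in a picture, given as the dict that the camera call returned (one of the last four; its "shot" number tells which), for a name from the list of things; names that differ only in an ending like _2 or _b are one class to them, and where a whole thing is asked for, a point or a joint stands for the part that bears it (a point fixed in the world has none). Each returns a list of dicts, best first, with "confidence" (0 to 1); they miss things now and then, are a little off and sometimes report something else, mostly with a low value. They report only what shows in the picture. A call takes as long as a camera call. They do not tell look-alikes from the thing itself.
- env.trace(picture, query): "pixels" (420x560 bool, what is visible of it) and "extent" ([left, top, right, bottom] in pixels, round what is visible of it).
The state is a dict: "time_s": time; "q": joint angles; "qvel": joint speeds; "joint_efforts": joint torques, N m; "position": TCP position; "tool_rot": TCP orientation; "ft_force": force on the tool from outside, world axes, zero at the start; "wrist_torque": the same for the moment, N m; "grip_width": finger opening in m.
Only numpy, scipy, OpenCV 4.12 (cv2) and the standard library are available. Lean on these libraries where they do the work, as an engineer would, in place of code of your own. Each camera call takes 0.05 s, during which the arm holds its last target.

### The job

Get the drum slicer ready to slice: put the trimmed lime from the chopping board into the slicer's feed chute, then fit the blue pusher into the chute above it and press it down until the red safety pin is pushed well in. Finish while still holding the pusher there: keep your grip and keep the pin down, do not let go. Leave the dish, the jam jar and the bottle where they stand.

Things in the scene. Friction and masses are not known exactly. Their poses are not given: they have to be found in the camera images.
- slicer: Compact electric drum slicer, fixed. Origin on the counter (z=0) right under the feed chute's centre, z up; +x points from the chute to the white motor housing (x 45..195, y +-60, 183 mm high). White drum holder along x under the chute, top at 115 mm; the steel drum sticks out to x = -72 mm. Turned up to 0.3 rad either way.
- chute_mouth (a point): Centre of the mouth of the clear upright feed chute, level with its top edge, 220 mm above the counter; axes as the slicer's. Inside 46 mm (x) by 62 mm (y), walls 4 mm, floor 108 mm below the mouth. The top 8 mm, a black lip, flare out about 5 mm a side; outside the lip measures about 63 by 79 mm.
- interlock (a joint): Red upright spring-loaded safety pin, 10 mm thick. Value: how far it is pushed down, in m: 0 = up, 0.010 = fully down (hard stop); well in means beyond 0.006. The spring pushes back with 2.4 N (up) to 6.4 N (down), more than the pusher weighs, so the pin comes up if the pusher is let go.
- pusher: Blue pusher, loose, 0.12 kg, upright on its foot. Origin: centre of the foot's underside, z up. Foot block 44 (x) by 60 (y), 58 mm high; flange 94 by 76, from 58 to 63 mm; white grip 26 (x) by 50 (y), from 63 to 105 mm: pinch across the 26. Fits the chute x along slicer x, either way round, 1 mm play a side; flange lands on the pin. Pin fully down: foot 54 mm below mouth, clear of the lime.
- lime: Lime with both ends trimmed off, rigid, about 50 g, standing on a flat end on the chopping board. Barrel shape, 40 mm across the middle, 34 mm high, flat pale ends 27 mm across. Origin: centre of the end it stands on; z up. It may be dropped into the chute from the mouth and may lie there any way up.
- board: Dark wooden chopping board, fixed, 140 by 140 by 15 mm; origin under its centre on the counter. The lime stands on it. It is either left or right of the slicer, the pusher being on the other side.
- catch_dish: Low steel dish, 110 mm across, 26 mm high, on the counter before the drum; origin under its centre. To be left alone.
- jam_jar: Closed jar of orange jam with black cap, 58 mm across, 66 mm high; origin under its centre. To be left alone.
- drink_bottle: Closed beige bottle with black cap, 58 mm across, 185 mm high; origin under its centre. To be left alone.
- interlock_top (a point): Centre of the red pin's top face. The pin stands beside the chute on the motor side, 39 mm from the chute's centre along slicer +x; its top is 14 mm above the mouth when up and 4 mm above it when fully down. It moves with the pin.
Mind the look-alikes: they are no part of the job. There is more than one size of the pusher; the job needs the smallest.

How it is judged:
By the outcome, as a careful person would: the job done as asked, in the order asked, and still so for the second after the job is handed in, while the arm keeps its last pose, push and grip.
It also fails if it takes over 72 s, if anything falls off the work surface, if the arm or the gripper's body presses on something with over 40 N, if the wrist force passes 120 N, or if a joint passes its speed limit or range.

## Working session

There is one attempt and no reset: what is moved stays moved. The work goes in short steps, Python scripts to look and compute and a tool call to move; the robot and the scene stay as the last step left them, time stands still between calls to the robot, and variables do not carry over. Pictures are saved under pics/ and viewed, and the job is handed in when it is done.

Besides the shell and the picture viewer there is one more tool, called after ">>>" by a JSON object that holds its "op" and its "data", one argument or row to a line. servo_tool: Moves the arm, as the interface text tells. Its arguments: {"type":"object","properties":{"commands":{"type":"array","items":{"type":"object","properties":{"linear":{"type":"array","items":{"type":"number"}},"angular":{"type":"array","items":{"type":"number"}},"gripper":{"type":"number"}}}},"force":{"type":"number"}},"required":["commands"]}

```bash
mkdir -p pics; ls; python3 - <<'E'
from rig import env
import cv2,numpy as np,pickle
print(env.tips_ahead)
s=env.observe();print(s)
D={}
for n in("side","top"):
    p=env.get_image(n);D[n]=p
    cv2.imwrite(f"pics/{n}0.png",p["frame"])
    print(n,{k:v for k,v in p.items() if k!="frame"})
    for q in["slicer","pusher","lime","board","catch_dish","jam_jar","drink_bottle","interlock"]:
        for r in env.trace(p,q):
            ys,xs=np.nonzero(r["pixels"])
            print(q,round(r["confidence"],2),r["extent"],len(xs),xs.mean().round(1) if len(xs) else 0,ys.mean().round(1) if len(xs) else 0)
pickle.dump(D,open("d0.pkl","wb"))
E
```

```text
pics
0.011
{'time_s': 0.0, 'q': array([-8.33243649e+01,  2.18400567e+01,  7.43862261e+01,  2.45388767e-03,
        8.38572697e+01, -1.23337307e+01]), 'qvel': array([ 0.08352835,  0.01457988, -0.05494558,  0.05646521, -0.01344842,
       -0.00836404]), 'joint_efforts': array([-4.47601242e-04, -4.48469782e+01, -2.31279337e+01, -1.95428793e-04,
        4.79485287e-03,  8.98504140e-06]), 'position': array([ 0.17914041, -0.51970939,  0.24171185]), 'tool_rot': array([[ 9.45466869e-01,  3.25718257e-01, -1.27227284e-04],
       [ 3.25718090e-01, -9.45465818e-01,  1.45332964e-03],
       [ 3.53086950e-04, -1.41551526e-03, -9.99998936e-01]]), 'ft_force': array([-0.50407712, -0.04154458, -0.35333709]), 'wrist_torque': array([-0.01540826, -0.02357268, -0.01176654]), 'grip_width': 0.08509800386652218}
side {'fx': 468.2202949031513, 'fy': 468.2202949031513, 'cx': 280.6139023012746, 'cy': 208.8344652233719, 'cam_to_world': array([[-0.99883673,  0.020981  , -0.04341649,  0.49065127],
       [-0.04483668, -0.73543392,  0.67611139,  0.88259658],
       [-0.01774446,  0.67727154,  0.73551913,  1.036310
[... 1020 characters left out ...]
   9.82786747e-01],
       [ 0.00000000e+00,  0.00000000e+00,  0.00000000e+00,
         1.00000000e+00]]), 'shot': 2}
slicer 0.68 [257.5, 126.8, 311.3, 253.0] 5845 283.1 181.6
pusher 0.97 [90.3, 143.6, 150.9, 195.2] 2235 118.6 168.8
pusher 0.94 [154.7, 211.6, 188.3, 252.3] 1302 170.3 232.0
pusher 0.62 [114.8, 271.9, 177.8, 337.4] 2462 147.3 302.5
pusher 0.17 [391.4, 135.3, 437.0, 176.7] 1047 412.5 154.3
lime 0.74 [405.5, 241.6, 421.8, 257.6] 201 412.6 249.4
board 0.7 [389.4, 226.5, 455.4, 287.8] 3121 420.5 256.2
catch_dish 0.95 [264.5, 256.0, 307.8, 302.8] 1611 284.9 279.3
jam_jar 0.59 [183.3, 143.1, 211.2, 171.4] 523 196.7 157.8
drink_bottle 0.79 [390.2, 135.8, 435.5, 173.8] 929 411.9 154.6
```

```bash
python3 - <<'E'
import cv2,pickle
D=pickle.load(open("d0.pkl","rb"))
f=D["top"]["frame"]; cv2.imwrite("pics/topb.png",cv2.resize(f[110:350,80:470],None,fx=2,fy=2,interpolation=3))
f=D["side"]["frame"]; cv2.imwrite("pics/sideb.png",cv2.resize(f[100:400,160:400],None,fx=2,fy=2,interpolation=3))
E
```

```text
(no output)
```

View pics/topb.png

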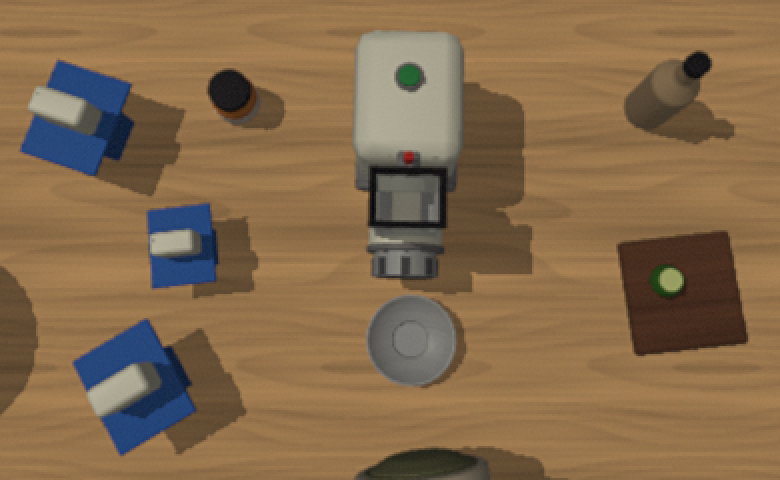

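View pics/sideb.png

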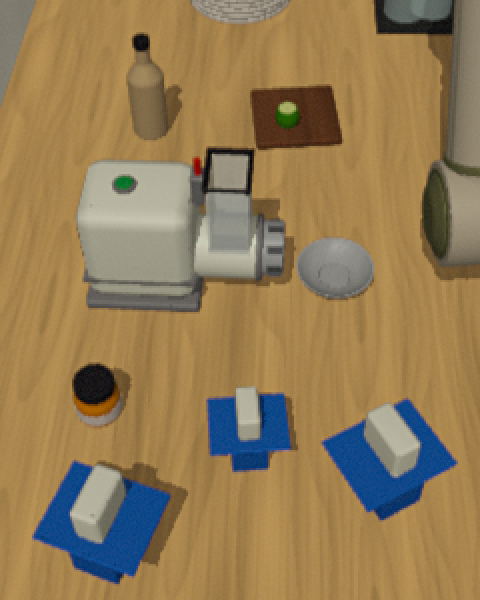

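Three blue pushers in the top view are at about (119,169), (170,232) and (147,302). The one at (170,232) is clearly the smallest, and its flange of about 33x41 px works out to roughly 78x96 mm against the given 76x94. The lime is at (413,249) on the board to the right, and the chute mouth is at about (284,209). Next I'll fit poses.

```bash
cat > h.py <<'E'
import numpy as np,cv2
from scipy.optimize import minimize
def proj(p,P):
    T=np.linalg.inv(p["cam_to_world"]);c=np.atleast_2d(P)@T[:3,:3].T+T[:3,3]
    return np.c_[p["fx"]*c[:,0]/-c[:,2]+p["cx"],p["fy"]*-c[:,1]/-c[:,2]+p["cy"]]
def unproj(p,uv,z):
    M=p["cam_to_world"];d=M[:3,:3]@np.array([(uv[0]-p["cx"])/p["fx"],-(uv[1]-p["cy"])/p["fy"],-1]);o=M[:3,3]
    return o+d*(z-o[2])/d[2]
def boxpts(x0,x1,y0,y1,z0,z1): return np.array([[x,y,z] for x in(x0,x1) for y in(y0,y1) for z in(z0,z1)])
def place(P,x,y,a):
    c,s=np.cos(a),np.sin(a);return np.c_[P[:,0]*c-P[:,1]*s+x,P[:,0]*s+P[:,1]*c+y,P[:,2]]
def mask(p,parts,x,y,a,S=4):
    m=np.zeros((420*S,560*S),np.uint8)
    for P in parts:
        h=cv2.convexHull(((proj(p,place(P,x,y,a))+.5)*S).astype(np.float32))
        cv2.fillConvexPoly(m,np.round(h*16).astype(np.int32),255,shift=4)
    return cv2.resize(m,(560,420),interpolation=cv2.INTER_AREA)/255.
def fit(views,parts,x0):
    def cost(v):
        return sum(np.abs(mask(p,parts,v[0]/1e3,v[1]/1e3,v[2]*.02)-t).sum()/t.sum() for p,t in views)
    v0=np.array([x0[0]*1e3,x0[1]*1e3,x0[2]/.02])
    S=[v0]+[v0+d for d in np.diag([6,6,5.])]
    r=minimize(cost,v0,method="Nelder-Mead",options=dict(initial_simplex=S,xatol=.05,fatol=1e-4))
    return r.x*[1,1,.02],r.fun
PUSH=[boxpts(-.022,.022,-.03,.03,0,.058),boxpts(-.047,.047,-.038,.038,.058,.063),boxpts(-.013,.013,-.025,.025,.063,.105)]
LIP=[boxpts(-.0315,.0315,-.0395,.0395,.212,.22)]
E
python3 - <<'E'
from h import *
import pickle
D=pickle.load(open("d0.pkl","rb"));T,S=D["top"],D["side"]
# pusher: blue|white mask
def region(p,box,f):
    m=np.zeros((420,560));x0,y0,x1,y1=box;m[y0:y1,x0:x1]=f(p["frame"][y0:y1,x0:x1].astype(int));return m
def isp(c):
    b,g,r=c[...,0],c[...,1],c[...,2];return ((b>r+30))|((np.minimum(b,g)>130)&(abs(b-r)<45))
pt=region(T,(148,205,196,260),isp);ps=region(S,(258,288,312,342),isp)
print(pt.sum(),ps.sum())
x0=unproj(T,(170,232),.063)
for a in(0,):
    for V in([(T,pt)],[(S,ps)],[(T,pt),(S,ps)]): print("push",fit(V,PUSH,(x0[0],x0[1],a)))
cv2.imwrite("pics/m.png",np.hstack([pt[200:265,140:200],ps[280:345,250:310]])*255)
def blk(c): return c.max(-1)<60
def fillhull(m):
    n,l,st,_=cv2.connectedComponentsWithStats(m.astype(np.uint8));i=1+st[1:,4].argmax()
    cs,_=cv2.findContours((l==i).astype(np.uint8),cv2.RETR_EXTERNAL,cv2.CHAIN_APPROX_NONE)
    o=np.zeros((420,560),np.uint8);cv2.drawContours(o,[cv2.convexHull(np.vstack(cs))],-1,1,-1);print(st[i]);return o.astype(float)
lt=fillhull(region(T,(255,185,312,232),blk));ls=fillhull(region(S,(252,168,298,205),blk))
x0=unproj(T,(284,209),.22)
for V in([(T,lt)],[(S,ls)],[(T,lt),(S,ls)]): print("lip",x0,fit(V,LIP,(x0[0],x0[1],0)))
# lime pale top
def pale(c): 
    b,g,r=c[...,0],c[...,1],c[...,2];return (g>130)&(r>110)
for p,box in((T,(400,236,428,262)),(S,(290,146,318,170))):
    m=region(p,box,pale);ys,xs=np.nonzero(m);print("lime",len(xs),xs.mean()+0,ys.mean(),unproj(p,(xs.mean()+.5,ys.mean()+.5),.049))
    m=region(p,box,lambda c:c[...,1]>c[...,2]+15);ys,xs=np.nonzero(m);print(" all",xs.min(),xs.max(),ys.min(),ys.max())
def red(c): return (c[...,2]>130)&(c[...,1]<70)
for p,box in((T,(275,180,295,196)),(S,(250,175,265,195))):
    m=region(p,box,red);ys,xs=np.nonzero(m);print("pin",len(xs),unproj(p,(xs.mean()+.5,ys.mean()+.5),.23))
E
```

```text
1099.0 1247.0
push (array([5.24305224e+02, 3.15512192e+02, 1.36586232e-01]), np.float64(0.22535281628575))
push (array([5.27117861e+02, 3.12885113e+02, 1.04429340e-01]), np.float64(0.1394908564869412))
push (array([5.25735533e+02, 3.14596661e+02, 1.14075977e-01]), np.float64(0.3817906124442636))
[264 190  44  34 478]
[261 174  26  23 170]
lip [0.5557113  0.04805427 0.22      ] (array([5.59636145e+02, 4.90811542e+01, 1.66480367e-03]), np.float64(0.07988014196776634))
lip [0.5557113  0.04805427 0.22      ] (array([5.60548971e+02, 4.39712837e+01, 2.18889767e-02]), np.float64(0.12499121512404246))
lip [0.5557113  0.04805427 0.22      ] (array([5.59931388e+02, 4.75173699e+01, 2.53050468e-03]), np.float64(0.2252449703065979))
lime 96 415.0625 249.30208333333334 [ 0.48465216 -0.26861899  0.049     ]
 all 405 417 243 257
lime 39 303.2564102564103 153.56410256410257 [ 0.48539557 -0.2657419   0.049     ]
 all 298 308 153 163
pin 14 [0.59652975 0.04818207 0.23      ]
pin 22 [0.59696636 0.05633452 0.23      ][ WARN:0@1.006] global loadsave.cpp:1063 imwrite_ Unsupported depth image for selected encoder is fallbacked to CV_8U.
```

```bash
python3 - <<'E'
from h import *
import pickle
D=pickle.load(open("d0.pkl","rb"));T,S=D["top"],D["side"]
def ov(p,box,parts,pose,k=8):
    x0,y0,x1,y1=box;im=cv2.resize(p["frame"][y0:y1,x0:x1],None,fx=k,fy=k,interpolation=cv2.INTER_CUBIC)
    for P in parts:
        q=(proj(p,place(P,*pose))+.5-[x0,y0])*k
        cv2.polylines(im,[cv2.convexHull(q.astype(np.int32))],1,(0,255,255),1)
    return cv2.resize(im,(400,300)) if 0 else im
INN=[boxpts(-.023,.023,-.031,.031,.112,.113)]
pp=(.5257,.3146,.114);lp=(.5599,.0480,.002)
a=ov(T,(145,205,195,260),PUSH,pp,7);b=ov(S,(255,286,310,341),PUSH,pp,7)
c=ov(T,(255,180,313,240),LIP+[boxpts(.0385,.0395,-.005,.005,.233,.234)],lp,6);d=ov(S,(245,165,305,225),LIP+[boxpts(.034,.044,-.005,.005,.22,.234)],lp,6)
def st(a,b):
    h=max(a.shape[0],b.shape[0]);return np.hstack([cv2.copyMakeBorder(i,0,h-i.shape[0],0,4,0) for i in(a,b)])
cv2.imwrite("pics/ovp.png",st(a,b));cv2.imwrite("pics/ovl.png",st(c,d))
E
```

```text
(no output)
```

View pics/ovp.png

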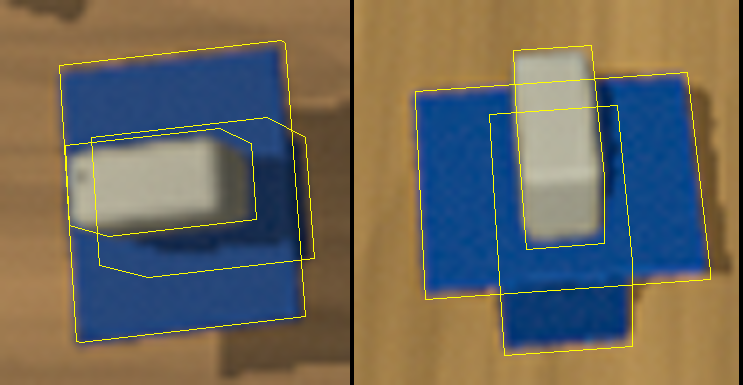

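View pics/ovl.png

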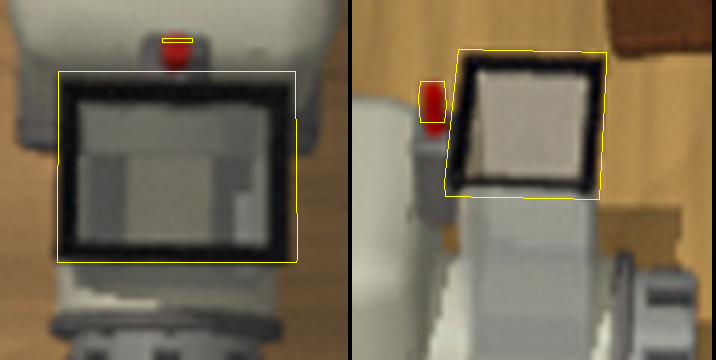

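```bash
python3 - <<'E'
from h import *
import pickle
D=pickle.load(open("d0.pkl","rb"));T,S=D["top"],D["side"]
INN=[np.array([[sx*.023,sy*.031,.212] for sx in(-1,1) for sy in(-1,1)])]
def hole(p,box,thr):
    x0,y0,x1,y1=box;g=p["frame"].max(-1).astype(float);g=np.clip((g-40)/(thr-40),0,1)
    m=np.zeros((420,560));
    b=(g[y0:y1,x0:x1]);lab=cv2.connectedComponents((b>.5).astype(np.uint8))[1];i=lab[(y1-y0)//2,(x1-x0)//2]
    k=cv2.dilate((lab==i).astype(np.uint8),np.ones((3,3)));m[y0:y1,x0:x1]=b*k;return m
ht=hole(T,(263,190,307,226),150);hs=hole(S,(258,172,300,200),200)
print(ht.sum(),hs.sum())
for V in([(T,ht)],[(S,hs)],[(T,ht),(S,hs)]): print("inn",fit(V,INN,(.558,.048,0)))
def bk(p,box):
    x0,y0,x1,y1=box
    u=cv2.resize(p["frame"][y0:y1,x0:x1],None,fx=6,fy=6,interpolation=cv2.INTER_CUBIC).max(-1)
    m=(u<85).astype(np.uint8);n,l,st,_=cv2.connectedComponentsWithStats(m);i=1+st[1:,4].argmax()
    c=cv2.findContours((l==i).astype(np.uint8),0,1)[0];r=cv2.approxPolyDP(cv2.convexHull(np.vstack(c)),8,True)[:,0]
    return r/6.+[x0,y0]
for p,b in((T,(258,188,310,226)),(S,(257,170,301,200))):
    r=bk(p,b);print(np.round(r,1).tolist());print([np.round(unproj(p,q,.22)[:2]*1e3,1).tolist() for q in r])
# pusher: flange corners at .063 fit using darker blue thresholds
def isp(c):
    b,g,r=[c[...,i].astype(int) for i in range(3)];return (b>r+12)|((np.minimum(b,g)>125)&(abs(b-r)<45))
for p,box in((T,(150,205,192,258)),(S,(258,288,310,340))):
    x0,y0,x1,y1=box;u=cv2.resize(p["frame"][y0:y1,x0:x1],None,fx=6,fy=6,interpolation=cv2.INTER_CUBIC)
    m=np.zeros((420,560));m[y0:y1,x0:x1]=cv2.resize(isp(u).astype(np.float32),(x1-x0,y1-y0),interpolation=cv2.INTER_AREA)
    print(m.sum());print("push",fit([(p,m)],PUSH,(.5257,.3146,.1)))
    cv2.imwrite("pics/pm%d.png"%p["shot"],(m[y0:y1,x0:x1]*255).astype(np.uint8))
E
```

```text
254.8272727272727 220.26875
inn (array([ 5.58060933e+02,  5.19280680e+01, -5.14376424e-02]), np.float64(1.8048232314223538))
inn (array([5.59243578e+02, 4.51018773e+01, 3.41383292e-04]), np.float64(0.48644842836263413))
inn (array([5.58968852e+02, 4.57751529e+01, 3.63148941e-02]), np.float64(2.344186313252936))
[[309.5, 192.3], [303.2, 224.3], [269.7, 225.8], [264.2, 222.8], [258.0, 200.0], [264.5, 192.2], [289.5, 188.0], [307.7, 190.2]]
[[589.5, -2.9], [525.2, 10.4], [522.1, 76.3], [528.1, 87.2], [573.7, 99.8], [589.7, 86.9], [598.2, 37.0], [593.9, 0.7]]
[[263.8, 174.3], [286.8, 174.8], [284.8, 197.3], [257.0, 199.8], [257.0, 191.2]]
[[586.9, 14.2], [528.3, 14.5], [530.3, 94.1], [597.2, 104.3], [599.5, 74.9]]
1158.0555566325784
push (array([5.24619545e+02, 3.15284288e+02, 1.28434276e-01]), np.float64(0.16313969950944712))
1295.8333339709789
push (array([5.27101474e+02, 3.13787347e+02, 1.22092385e-01]), np.float64(0.09833175659969491))
```

Fitted poses: chute at about (0.558, 0.048) with yaw near 0. Small pusher at (0.5255, 0.3146) with yaw about 0.1 rad. Lime at (0.485, -0.267), where the two cameras agree within 3 mm. First I'll move above the lime with the jaws along world y.

>>> {"op": "servo_tool", "data": {
  "commands": [
    {"linear":[30,-11,0],"angular":[0,0,2],"gripper":1},
    {"linear":[70,-26,0],"angular":[0,0,4],"gripper":1},
    {"linear":[110,-41,0],"angular":[0,0,6],"gripper":1},
    {"linear":[150,-56,0],"angular":[0,0,8],"gripper":1},
    {"linear":[190,-71,0],"angular":[0,0,10],"gripper":1},
    {"linear":[230,-86,0],"angular":[0,0,12],"gripper":1},
    {"linear":[270,-101,20],"angular":[0,0,14],"gripper":1},
    {"linear":[310,-116,40],"angular":[0,0,16],"gripper":1},
    {"linear":[345,-130,60],"angular":[0,0,18],"gripper":1},
    {"linear":[371.7,-139.5,80],"angular":[0,0,19],"gripper":1},
    {"linear":[371.7,-139.5,100],"angular":[0,0,19],"gripper":1},
    {"linear":[371.7,-139.5,100],"angular":[0,0,19],"gripper":1},
    {"linear":[371.7,-139.5,100],"angular":[0,0,19],"gripper":1}
  ],
  "force": 30
}}

```text
time_s: 2.2
position: [0.4851, -0.2673, 0.1428]
tool_rot: [[1.0, 0.0, 0.0], [0.0, -1.0, -0.0], [0.0, 0.0, -1.0]]
ft_force: [-0.7, -0.3, 0.5]
grip_width: 0.0855
```

>>> {"op": "servo_tool", "data": {
  "commands": [
    {"linear":[0,0,35],"angular":[0,0,0],"gripper":1},
    {"linear":[0,0,70],"angular":[0,0,0],"gripper":1},
    {"linear":[0,0,95],"angular":[0,0,0],"gripper":1},
    {"linear":[0,0,108],"angular":[0,0,0],"gripper":1},
    {"linear":[0,0,114],"angular":[0,0,0],"gripper":1},
    {"linear":[0,0,114],"angular":[0,0,0],"gripper":1}
  ]
}}

```text
time_s: 2.8
position: [0.4852, -0.2677, 0.0289]
tool_rot: [[1.0, -0.001, 0.001], [-0.001, -1.0, -0.001], [0.001, 0.001, -1.0]]
ft_force: [-0.2, 0.3, 0.9]
grip_width: 0.0851
```

```bash
python3 - <<'E'
from rig import env
import cv2,numpy as np
p=env.get_image("side");a=cv2.resize(p["frame"][120:190,270:350],None,fx=5,fy=5)
p=env.get_image("top");b=cv2.resize(p["frame"][215:285,380:460],None,fx=5,fy=5)
cv2.imwrite("pics/l1.png",np.hstack([a,b]))
E
```

```text
(no output)
```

View pics/l1.png

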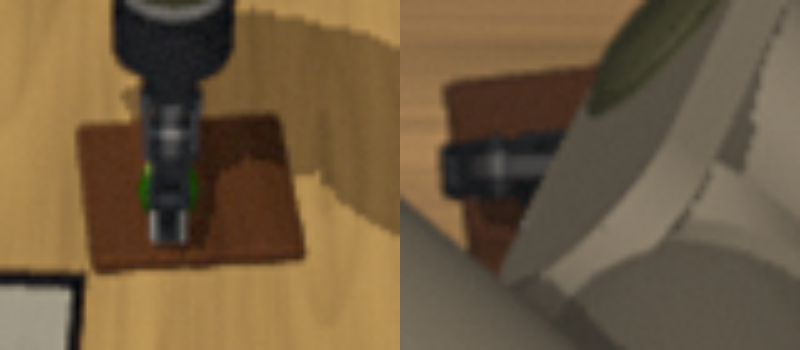

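In the side view the lime shows evenly on both sides of the finger (crop columns 140–197), so it is centred. Next I'll close and lift.

>>> {"op": "servo_tool", "data": {
  "commands": [
    {"linear":[0,0,0],"angular":[0,0,0],"gripper":-1},
    {"linear":[0,0,0],"angular":[0,0,0],"gripper":-1},
    {"linear":[0,0,0],"angular":[0,0,0],"gripper":-1},
    {"linear":[0,0,0],"angular":[0,0,0],"gripper":-1},
    {"linear":[0,0,0],"angular":[0,0,0],"gripper":-1},
    {"linear":[0,0,0],"angular":[0,0,0],"gripper":-1},
    {"linear":[0,0,0],"angular":[0,0,0],"gripper":-1},
    {"linear":[0,0,0],"angular":[0,0,0],"gripper":-1}
  ]
}}

```text
time_s: 3.7
position: [0.4853, -0.2671, 0.029]
tool_rot: [[1.0, 0.0, 0.001], [0.0, -1.0, -0.001], [0.001, 0.001, -1.0]]
ft_force: [-1.2, 0.9, 6.2]
grip_width: 0.0379
```

>>> {"op": "servo_tool", "data": {
  "commands": [
    {"linear":[0,0,-10],"angular":[0,0,0],"gripper":-1},
    {"linear":[0,0,-40],"angular":[0,0,0],"gripper":-1},
    {"linear":[0,0,-80],"angular":[0,0,0],"gripper":-1},
    {"linear":[0,0,-120],"angular":[0,0,0],"gripper":-1},
    {"linear":[0,0,-160],"angular":[0,0,0],"gripper":-1},
    {"linear":[0,0,-200],"angular":[0,0,0],"gripper":-1},
    {"linear":[0,0,-240],"angular":[0,0,0],"gripper":-1},
    {"linear":[0,0,-251],"angular":[0,0,0],"gripper":-1},
    {"linear":[0,0,-251],"angular":[0,0,0],"gripper":-1}
  ]
}}

```text
time_s: 4.6
position: [0.4853, -0.2671, 0.281]
tool_rot: [[1.0, 0.0, 0.003], [0.0, -1.0, -0.002], [0.003, 0.002, -1.0]]
ft_force: [-0.5, 0.1, -1.3]
grip_width: 0.0375
```

```bash
python3 - <<'E'
from rig import env
import cv2,numpy as np,pickle
from h import *
p=env.get_image("side");cv2.imwrite("pics/l2.png",cv2.resize(p["frame"][20:200,230:430],None,fx=4,fy=4)[:600])
pickle.dump(p,open("d1.pkl","wb"))
for r in env.trace(p,"lime"):print(r["confidence"],r["extent"])
pos=env.observe()["position"];print(pos,proj(p,pos))
E
```

```text
0.58 [298.9, 89.4, 315.1, 94.2]
0.55 [196.0, 283.8, 224.3, 314.6]
0.25 [200.9, 172.7, 302.3, 256.1]
[ 0.48468552 -0.26662417  0.27792528] [[305.50399019  92.55788941]]
```

View pics/l2.png

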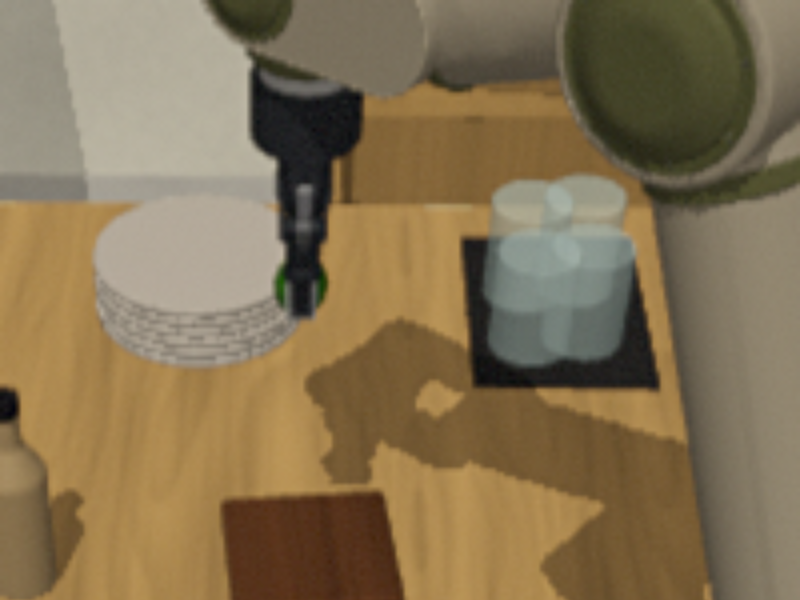

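The lime is in the grip, centred at (305,93). Next I'll carry it over the chute.

>>> {"op": "servo_tool", "data": {
  "commands": [
    {"linear":[6,-25,0],"angular":[0,0,0],"gripper":-1},
    {"linear":[14,-60,0],"angular":[0,0,0],"gripper":-1},
    {"linear":[22,-95,0],"angular":[0,0,0],"gripper":-1},
    {"linear":[30,-130,0],"angular":[0,0,0],"gripper":-1},
    {"linear":[38,-165,0],"angular":[0,0,0],"gripper":-1},
    {"linear":[46,-200,0],"angular":[0,0,0],"gripper":-1},
    {"linear":[54,-235,0],"angular":[0,0,0],"gripper":-1},
    {"linear":[62,-270,0],"angular":[0,0,0],"gripper":-1},
    {"linear":[69,-300,0],"angular":[0,0,0],"gripper":-1},
    {"linear":[73,-315,0],"angular":[0,0,0],"gripper":-1},
    {"linear":[73,-315,0],"angular":[0,0,0],"gripper":-1},
    {"linear":[73,-315,0],"angular":[0,0,0],"gripper":-1}
  ]
}}

```text
time_s: 5.9
position: [0.5579, 0.0474, 0.2784]
tool_rot: [[1.0, 0.0, -0.002], [0.0, -1.0, -0.0], [-0.002, 0.0, -1.0]]
ft_force: [-0.4, -0.0, -1.3]
grip_width: 0.0374
```

```bash
python3 - <<'E'
from rig import env
import cv2,numpy as np,pickle
from h import *
p=env.get_image("side");q=env.get_image("top")
a=cv2.resize(p["frame"][140:220,230:320],None,fx=4.4,fy=4.4,interpolation=2);b=cv2.resize(q["frame"][170:250,240:330],None,fx=4.4,fy=4.4,interpolation=2)
cv2.imwrite("pics/l3.png",np.hstack([a,b]))
print(env.observe()["position"])
E
```

```text
[0.55791493 0.04684495 0.27889502]
```

View pics/l3.png

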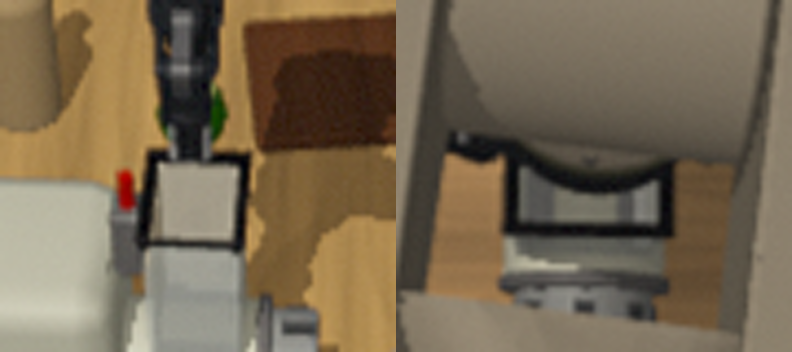

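>>> {"op": "servo_tool", "data": {
  "commands": [
    {"linear":[0,1,15],"angular":[0,0,0],"gripper":-1},
    {"linear":[0,0,30],"angular":[0,0,0],"gripper":-1},
    {"linear":[0,-1,40],"angular":[0,0,0],"gripper":-1},
    {"linear":[0,-1,45],"angular":[0,0,0],"gripper":-1},
    {"linear":[0,-1,46],"angular":[0,0,0],"gripper":-1},
    {"linear":[0,-1,46],"angular":[0,0,0],"gripper":-1}
  ]
}}

```text
time_s: 6.6
position: [0.5583, 0.0488, 0.2337]
tool_rot: [[1.0, -0.0, 0.001], [-0.0, -1.0, -0.0], [0.001, 0.0, -1.0]]
ft_force: [-0.0, 0.5, -1.6]
grip_width: 0.0374
```

```bash
python3 - <<'E'
from rig import env
import cv2,numpy as np,pickle
p=env.get_image("side");q=env.get_image("top")
a=cv2.resize(p["frame"][140:220,230:320],None,fx=4.4,fy=4.4,interpolation=2);b=cv2.resize(q["frame"][170:250,240:330],None,fx=4.4,fy=4.4,interpolation=2)
cv2.imwrite("pics/l4.png",np.hstack([a,b]))
E
```

```text
(no output)
```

View pics/l4.png

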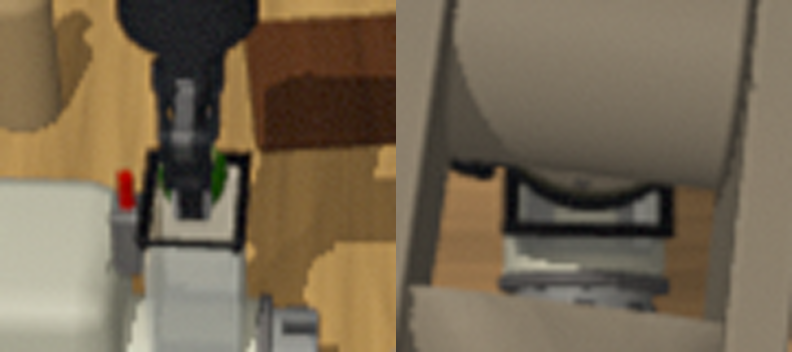

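The lime sits about 6 crop px to the left (motor side) of the mouth centre, roughly 3 mm. I'll shift it −x by 3 mm and release.

>>> {"op": "servo_tool", "data": {
  "commands": [
    {"linear":[-2.5,0,2],"angular":[0,0,0],"gripper":-1},
    {"linear":[-2.5,0,3],"angular":[0,0,0],"gripper":-1},
    {"linear":[-2.5,0,3],"angular":[0,0,0],"gripper":-1},
    {"linear":[-2.5,0,3],"angular":[0,0,0],"gripper":1},
    {"linear":[-2.5,0,3],"angular":[0,0,0],"gripper":1},
    {"linear":[-2.5,0,3],"angular":[0,0,0],"gripper":1},
    {"linear":[-2.5,0,3],"angular":[0,0,0],"gripper":1},
    {"linear":[-2.5,0,3],"angular":[0,0,0],"gripper":1},
    {"linear":[-2.5,0,-20],"angular":[0,0,0],"gripper":1},
    {"linear":[-2.5,0,-60],"angular":[0,0,0],"gripper":1},
    {"linear":[-2.5,0,-80],"angular":[0,0,0],"gripper":1},
    {"linear":[-2.5,-40,-80],"angular":[0,0,0],"gripper":1},
    {"linear":[-2.5,-80,-80],"angular":[0,0,0],"gripper":1},
    {"linear":[-2.5,-120,-80],"angular":[0,0,0],"gripper":1},
    {"linear":[-2.5,-160,-80],"angular":[0,0,0],"gripper":1},
    {"linear":[-20,-200,-60],"angular":[0,0,0],"gripper":1},
    {"linear":[-30,-240,-40],"angular":[0,0,0],"gripper":1},
    {"linear":[-33,-265,-20],"angular":[0,0,0],"gripper":1},
    {"linear":[-33,-265,-20],"angular":[0,0,0],"gripper":1}
  ]
}}

```text
time_s: 8.6
position: [0.5232, 0.3165, 0.2503]
tool_rot: [[1.0, 0.004, -0.005], [0.004, -1.0, -0.001], [-0.005, 0.001, -1.0]]
ft_force: [0.6, -0.6, -0.4]
grip_width: 0.0854
```

```bash
python3 - <<'E'
from rig import env
import cv2,numpy as np,pickle
p=env.get_image("side");q=env.get_image("top")
pickle.dump({"side":p,"top":q},open("d2.pkl","wb"))
a=cv2.resize(p["frame"][150:240,230:320],None,fx=4.4,fy=4.4,interpolation=2);b=cv2.resize(q["frame"][160:250,240:330],None,fx=4.4,fy=4.4,interpolation=2)
cv2.imwrite("pics/l5.png",np.hstack([a,b]))
cv2.imwrite("pics/l6.png",q["frame"])
for n,im in(("s",p),("t",q)):
  for r in env.trace(im,"lime")[:2]:print(n,r["confidence"],r["extent"])
print(env.observe()["position"])
E
```

```text
t 0.7 [274.2, 204.5, 288.6, 221.7]
t 0.36 [153.5, 209.5, 188.5, 249.1]
[0.52569229 0.31313216 0.254365  ]
```

View pics/l5.png

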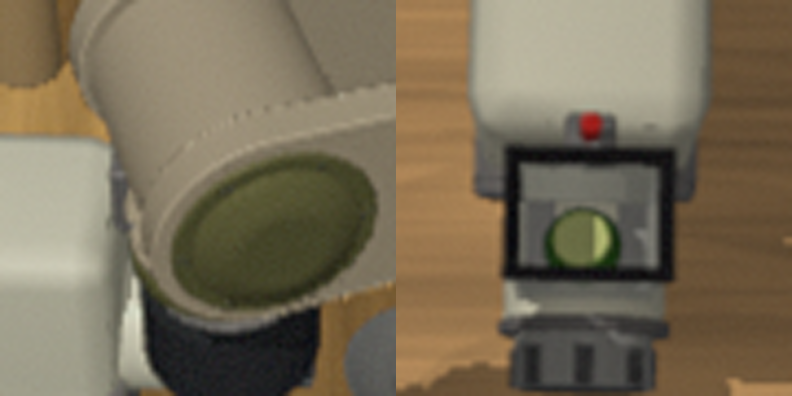

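View pics/l6.png

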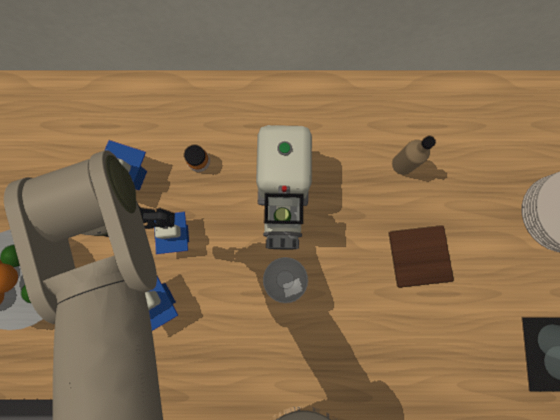

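The lime stands in the chute, at top-view crop (582,240), and the board is empty. Before grasping the pusher I'll check how much wrist range is left.

```bash
python3 - <<'E'
from rig import env
from h import *
import pickle
s=env.observe();print(s["q"].round(1),s["position"])
D=pickle.load(open("d0.pkl","rb"));T=D["top"]
for uv in((119,169),(147,302),(170,232),(284,193)):print(unproj(T,uv,.07).round(3))
E
```

```text
[ 19.7  27.7  62.6  -0.   89.6 109.8] [0.52569229 0.31313216 0.254365  ]
[0.676 0.443 0.07 ]
[0.364 0.358 0.07 ]
[0.524 0.313 0.07 ]
[0.618 0.045 0.07 ]
```

>>> {"op": "servo_tool", "data": {
  "commands": [
    {"linear":[0,0,0],"angular":[0,0,-8],"gripper":1},
    {"linear":[0,0,0],"angular":[0,0,-16],"gripper":1},
    {"linear":[0,0,10],"angular":[0,0,-24],"gripper":1},
    {"linear":[0,0,20],"angular":[0,0,-32],"gripper":1},
    {"linear":[0,0,30],"angular":[0,0,-40],"gripper":1},
    {"linear":[0,0,40],"angular":[0,0,-48],"gripper":1},
    {"linear":[0,0,50],"angular":[0,0,-56],"gripper":1},
    {"linear":[0,0,60],"angular":[0,0,-64],"gripper":1},
    {"linear":[0,0,70],"angular":[0,0,-72],"gripper":1},
    {"linear":[0,0,80],"angular":[0,0,-80],"gripper":1},
    {"linear":[0,0,90],"angular":[0,0,-88],"gripper":1},
    {"linear":[0,0,90],"angular":[0,0,-95.7],"gripper":1},
    {"linear":[0,0,90],"angular":[0,0,-95.7],"gripper":1},
    {"linear":[0,0,90],"angular":[0,0,-95.7],"gripper":1}
  ]
}}

```text
time_s: 10.2
position: [0.5257, 0.3133, 0.1642]
tool_rot: [[-0.095, 0.996, 0.002], [0.996, 0.095, 0.001], [0.0, 0.002, -1.0]]
ft_force: [-0.5, -0.2, -0.8]
grip_width: 0.0853
```

```bash
python3 - <<'E'
from rig import env
import cv2,numpy as np,pickle
p=env.get_image("side");q=env.get_image("top")
a=cv2.resize(p["frame"][230:360,230:330],None,fx=4,fy=4,interpolation=2);b=cv2.resize(q["frame"][160:290,120:220],None,fx=4,fy=4,interpolation=2)
cv2.imwrite("pics/p1.png",np.hstack([a,b]))
s=env.observe();print(s["position"],s["tool_rot"].round(3))
E
```

```text
[0.52545945 0.31362802 0.16396826] [[-0.096  0.995  0.001]
 [ 0.995  0.096  0.   ]
 [ 0.     0.001 -1.   ]]
```

View pics/p1.png

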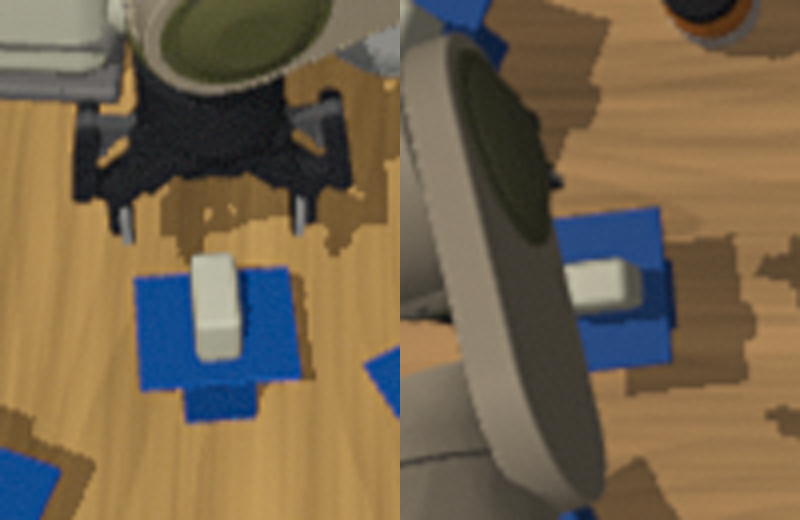

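The small pusher is centred between the open fingers: finger tips at crop columns 125 and 300, grip at 215. Next I'll descend and grip.

>>> {"op": "servo_tool", "data": {
  "commands": [
    {"linear":[1,0,30],"angular":[0,0,0],"gripper":1},
    {"linear":[1,0,55],"angular":[0,0,0],"gripper":1},
    {"linear":[1,0,75],"angular":[0,0,0],"gripper":1},
    {"linear":[1,0,85],"angular":[0,0,0],"gripper":1},
    {"linear":[1,0,85],"angular":[0,0,0],"gripper":1},
    {"linear":[1,0,85],"angular":[0,0,0],"gripper":-1},
    {"linear":[1,0,85],"angular":[0,0,0],"gripper":-1},
    {"linear":[1,0,85],"angular":[0,0,0],"gripper":-1},
    {"linear":[1,0,85],"angular":[0,0,0],"gripper":-1},
    {"linear":[1,0,85],"angular":[0,0,0],"gripper":-1},
    {"linear":[1,0,85],"angular":[0,0,0],"gripper":-1},
    {"linear":[1,0,85],"angular":[0,0,0],"gripper":-1},
    {"linear":[1,0,85],"angular":[0,0,0],"gripper":-1},
    {"linear":[1,0,85],"angular":[0,0,0],"gripper":-1}
  ],
  "force": 80
}}

```text
time_s: 11.7
position: [0.5253, 0.3152, 0.0791]
tool_rot: [[-0.099, 0.995, 0.001], [0.995, 0.099, 0.001], [0.0, 0.002, -1.0]]
ft_force: [0.6, 0.6, 6.5]
grip_width: 0.025
```

```bash
python3 - <<'E'
from rig import env
import cv2,numpy as np,pickle
p=env.get_image("side");q=env.get_image("top")
a=cv2.resize(p["frame"][230:360,230:330],None,fx=4,fy=4,interpolation=2);b=cv2.resize(q["frame"][160:290,120:220],None,fx=4,fy=4,interpolation=2)
cv2.imwrite("pics/p2.png",np.hstack([a,b]))
s=env.observe();print(s["position"],s["tool_rot"].round(3),s["ft_force"],s["grip_width"])
E
```

```text
[0.52535831 0.31516955 0.07911787] [[-0.099  0.995  0.002]
 [ 0.995  0.099  0.001]
 [ 0.     0.002 -1.   ]] [-1.16619965 -0.68245878  5.10451367] 0.025191682948910357
```

View pics/p2.png

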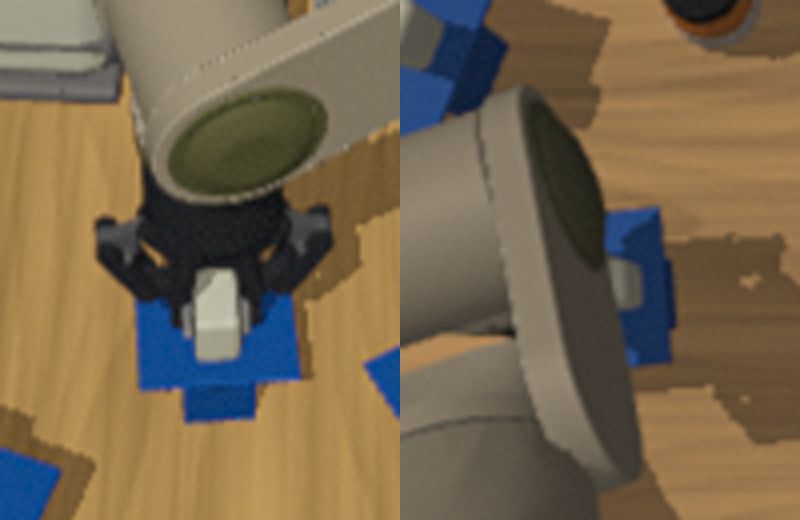

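Gripped at 25 mm for a 26 mm grip. Next I'll lift it clear and carry it over the chute.

>>> {"op": "servo_tool", "data": {
  "commands": [
    {"linear":[0,0,-10],"angular":[0,0,0],"gripper":-1},
    {"linear":[0,0,-40],"angular":[0,0,0],"gripper":-1},
    {"linear":[0,0,-75],"angular":[0,0,0],"gripper":-1},
    {"linear":[0,0,-110],"angular":[0,0,0],"gripper":-1},
    {"linear":[0,0,-145],"angular":[0,0,0],"gripper":-1},
    {"linear":[0,0,-180],"angular":[0,0,0],"gripper":-1},
    {"linear":[0,0,-215],"angular":[0,0,0],"gripper":-1},
    {"linear":[0,0,-245],"angular":[0,0,0],"gripper":-1},
    {"linear":[-25,0,-256],"angular":[0,0,1],"gripper":-1},
    {"linear":[-60,1,-256],"angular":[0,0,2],"gripper":-1},
    {"linear":[-95,2,-256],"angular":[0,0,3],"gripper":-1},
    {"linear":[-130,3,-256],"angular":[0,0,4],"gripper":-1},
    {"linear":[-165,4,-256],"angular":[0,0,5],"gripper":-1},
    {"linear":[-200,4,-256],"angular":[0,0,5.7],"gripper":-1},
    {"linear":[-235,5,-256],"angular":[0,0,5.7],"gripper":-1},
    {"linear":[-260,5,-256],"angular":[0,0,5.7],"gripper":-1},
    {"linear":[-269,5,-256],"angular":[0,0,5.7],"gripper":-1},
    {"linear":[-269,5,-256],"angular":[0,0,5.7],"gripper":-1},
    {"linear":[-269,5,-256],"angular":[0,0,5.7],"gripper":-1}
  ]
}}

```text
time_s: 13.7
position: [0.5565, 0.0487, 0.3344]
tool_rot: [[-0.001, 1.0, -0.0], [1.0, 0.001, 0.0], [0.0, -0.0, -1.0]]
ft_force: [-0.7, 0.5, -1.5]
grip_width: 0.0251
```

```bash
python3 - <<'E'
from rig import env
import cv2,numpy as np,pickle
p=env.get_image("side");q=env.get_image("top")
pickle.dump({"side":p,"top":q},open("d3.pkl","wb"))
a=cv2.resize(p["frame"][110:230,220:320],None,fx=4,fy=4,interpolation=2);b=cv2.resize(q["frame"][150:270,230:330],None,fx=4,fy=4,interpolation=2)
cv2.imwrite("pics/p3.png",np.hstack([a,b]))
s=env.observe();print(s["position"],s["tool_rot"].round(3),s["ft_force"],s["grip_width"],s["q"].round(1))
E
```

```text
[0.55647944 0.04900631 0.33443108] [[-0.002  1.    -0.   ]
 [ 1.     0.002  0.   ]
 [ 0.    -0.    -1.   ]] [ 0.08179316  1.16268868 -1.70184561] 0.024969678385000173 [-7.1 20.1 62.   0.  97.9 -7.2]
```

View pics/p3.png

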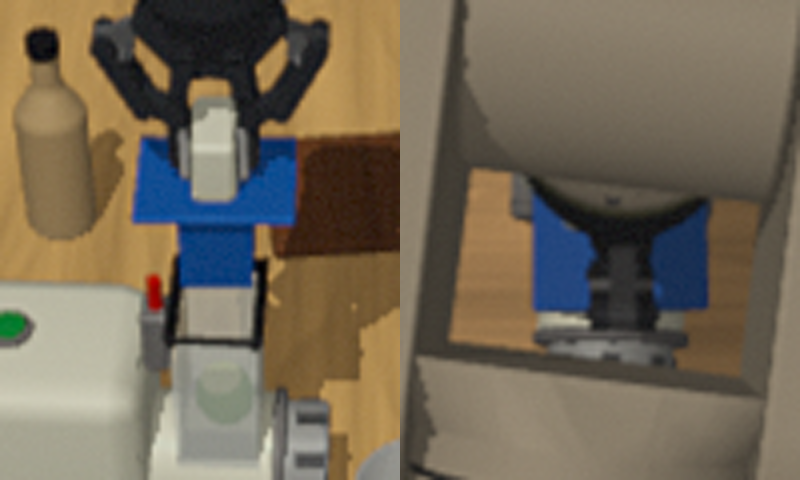

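```bash
python3 - <<'E'
from h import *
import pickle
D=pickle.load(open("d3.pkl","rb"));S,T=D["side"],D["top"]
def ov(p,box,items,k):
    x0,y0,x1,y1=box;im=cv2.resize(p["frame"][y0:y1,x0:x1],None,fx=k,fy=k,interpolation=cv2.INTER_CUBIC)
    for parts,pose,dz,col in items:
      for P in parts:
        P=P+[0,0,dz];q=(proj(p,place(P,*pose))+.5-[x0,y0])*k
        cv2.polylines(im,[cv2.convexHull(q.astype(np.int32))],1,col,1)
    return im
LT=[np.array([[a*.0315,b*.0395,.22] for a in(-1,1) for b in(-1,1)]),np.array([[a*.023,b*.031,.212] for a in(-1,1) for b in(-1,1)])]
it=[(PUSH,(.5565,.0488,0),.2555,(0,255,255)),(LT,(.557,.049,0),0,(0,255,0))]
a=ov(S,(250,135,300,205),it,8);b=ov(T,(255,180,315,240),it,8)
b=cv2.copyMakeBorder(b,0,a.shape[0]-b.shape[0],0,0,0)[:, :390]
cv2.imwrite("pics/p4.png",np.hstack([a,b]))
E
```

```text
(no output)
```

View pics/p4.png

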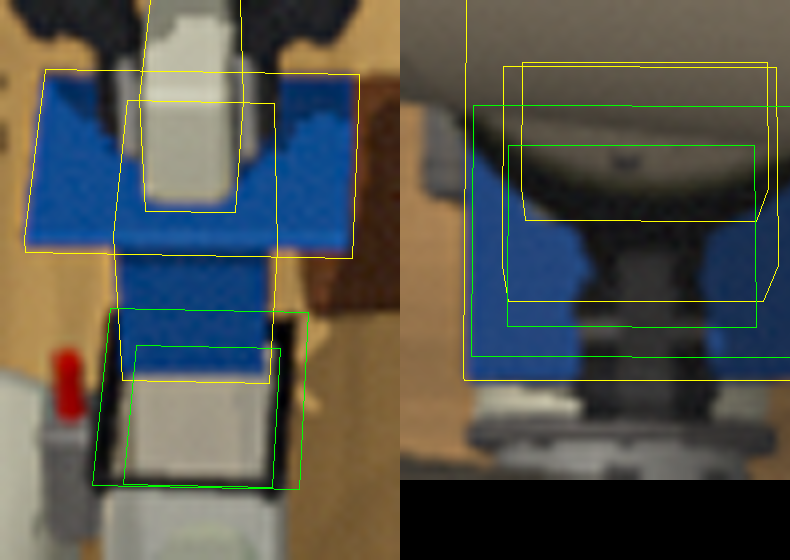

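The overlay puts the chute about 1.5 mm in +x and up to 1 mm in +y from the held pusher. I'll correct for that and lower into the flare.

>>> {"op": "servo_tool", "data": {
  "commands": [
    {"linear":[0.7,1.5,10],"angular":[0,0,0],"gripper":-1},
    {"linear":[0.7,1.5,20],"angular":[0,0,0],"gripper":-1},
    {"linear":[0.7,1.5,28],"angular":[0,0,0],"gripper":-1},
    {"linear":[0.7,1.5,34],"angular":[0,0,0],"gripper":-1},
    {"linear":[0.7,1.5,36],"angular":[0,0,0],"gripper":-1},
    {"linear":[0.7,1.5,38],"angular":[0,0,0],"gripper":-1},
    {"linear":[0.7,1.5,39],"angular":[0,0,0],"gripper":-1},
    {"linear":[0.7,1.5,39],"angular":[0,0,0],"gripper":-1}
  ]
}}

```text
time_s: 14.6
position: [0.5582, 0.0485, 0.2955]
tool_rot: [[-0.0, 1.0, 0.0], [1.0, 0.0, -0.0], [-0.0, 0.0, -1.0]]
ft_force: [-0.1, 1.0, -0.7]
grip_width: 0.0251
```

```bash
python3 - <<'E'
from rig import env
import cv2,numpy as np,pickle
p=env.get_image("side");q=env.get_image("top")
a=cv2.resize(p["frame"][130:215,240:310],None,fx=5.6,fy=5.6,interpolation=2);b=cv2.resize(q["frame"][160:245,250:320],None,fx=5.6,fy=5.6,interpolation=2)
cv2.imwrite("pics/p5.png",np.hstack([a,b]))
s=env.observe();print(s["position"],s["ft_force"],s["wrist_torque"],s["grip_width"])
E
```

```text
[0.55822906 0.04849023 0.29557137] [ 0.5406914   0.5384592  -1.30181712] [ 0.02045213  0.05555949 -0.00439439] 0.0251312314713754
```

View pics/p5.png

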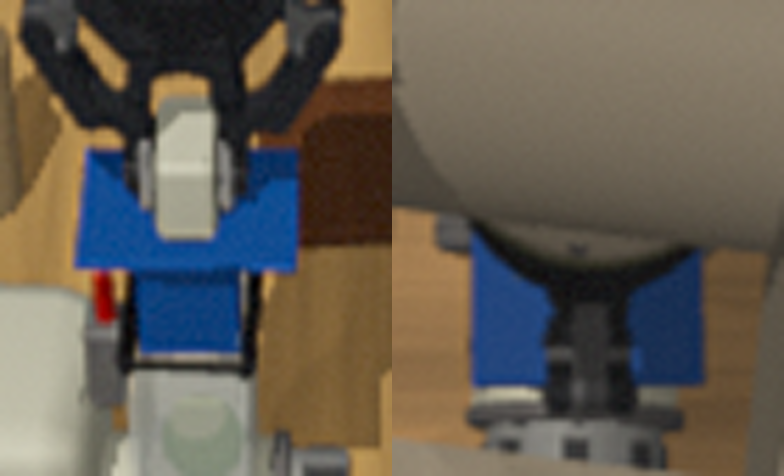

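>>> {"op": "servo_tool", "data": {
  "commands": [
    {"linear":[0.5,0,2],"angular":[0,0,0],"gripper":-1},
    {"linear":[0.5,0,4],"angular":[0,0,0],"gripper":-1},
    {"linear":[0.5,0,6],"angular":[0,0,0],"gripper":-1},
    {"linear":[0.5,0,8],"angular":[0,0,0],"gripper":-1},
    {"linear":[0.5,0,8],"angular":[0,0,0],"gripper":-1}
  ]
}}

```text
time_s: 15.2
position: [0.5583, 0.049, 0.287]
tool_rot: [[-0.0, 1.0, 0.0], [1.0, 0.0, 0.0], [0.0, 0.0, -1.0]]
ft_force: [2.1, -0.4, -0.9]
grip_width: 0.0251
```

>>> {"op": "servo_tool", "data": {
  "commands": [
    {"linear":[0,0,2],"angular":[0,0,0],"gripper":-1},
    {"linear":[0,0,4],"angular":[0,0,0],"gripper":-1},
    {"linear":[0,0,6],"angular":[0,0,0],"gripper":-1},
    {"linear":[0,0,8],"angular":[0,0,0],"gripper":-1},
    {"linear":[0,0,8],"angular":[0,0,0],"gripper":-1}
  ]
}}

```text
time_s: 15.7
position: [0.5583, 0.049, 0.2791]
tool_rot: [[-0.0, 1.0, 0.0], [1.0, 0.0, 0.0], [0.0, 0.0, -1.0]]
ft_force: [3.1, 0.6, -2.6]
grip_width: 0.025
```

>>> {"op": "servo_tool", "data": {
  "commands": [
    {"linear":[0,0.4,3],"angular":[0,0,0],"gripper":-1},
    {"linear":[0,0.4,6],"angular":[0,0,0],"gripper":-1},
    {"linear":[0,0.4,9],"angular":[0,0,0],"gripper":-1},
    {"linear":[0,0.4,12],"angular":[0,0,0],"gripper":-1},
    {"linear":[0,0.4,15],"angular":[0,0,0],"gripper":-1},
    {"linear":[0,0.4,18],"angular":[0,0,0],"gripper":-1},
    {"linear":[0,0.4,20],"angular":[0,0,0],"gripper":-1},
    {"linear":[0,0.4,20],"angular":[0,0,0],"gripper":-1}
  ]
}}

```text
time_s: 16.5
position: [0.5585, 0.049, 0.259]
tool_rot: [[-0.0, 1.0, -0.001], [1.0, 0.0, 0.0], [0.0, -0.001, -1.0]]
ft_force: [0.3, 0.1, -0.7]
grip_width: 0.0249
```

>>> {"op": "servo_tool", "data": {
  "commands": [
    {"linear":[0,0,2],"angular":[0,0,0],"gripper":-1},
    {"linear":[0,0,4],"angular":[0,0,0],"gripper":-1},
    {"linear":[0,0,6],"angular":[0,0,0],"gripper":-1},
    {"linear":[0,0,7],"angular":[0,0,0],"gripper":-1},
    {"linear":[0,0,8],"angular":[0,0,0],"gripper":-1},
    {"linear":[0,0,8],"angular":[0,0,0],"gripper":-1}
  ]
}}

```text
time_s: 17.1
position: [0.5586, 0.049, 0.2515]
tool_rot: [[-0.0, 1.0, 0.0], [1.0, 0.0, -0.0], [-0.0, 0.0, -1.0]]
ft_force: [-0.3, 0.5, 2.6]
grip_width: 0.025
```

>>> {"op": "servo_tool", "data": {
  "commands": [
    {"linear":[0,0,1.5],"angular":[0,0,0],"gripper":-1},
    {"linear":[0,0,3],"angular":[0,0,0],"gripper":-1},
    {"linear":[0,0,4.5],"angular":[0,0,0],"gripper":-1},
    {"linear":[0,0,6],"angular":[0,0,0],"gripper":-1},
    {"linear":[0,0,6],"angular":[0,0,0],"gripper":-1}
  ]
}}

```text
time_s: 17.6
position: [0.5586, 0.049, 0.2453]
tool_rot: [[-0.0, 1.0, 0.0], [1.0, 0.0, -0.0], [-0.0, 0.0, -1.0]]
ft_force: [-1.7, 0.5, 4.4]
grip_width: 0.0253
```

```bash
python3 - <<'E'
from rig import env
import cv2,numpy as np,pickle
p=env.get_image("side");q=env.get_image("top")
a=cv2.resize(p["frame"][130:215,240:310],None,fx=5.6,fy=5.6,interpolation=2);b=cv2.resize(q["frame"][160:245,250:320],None,fx=5.6,fy=5.6,interpolation=2)
cv2.imwrite("pics/p6.png",np.hstack([a,b]))
s=env.observe();print(s["position"],s["ft_force"],s["wrist_torque"],s["grip_width"])
E
```

```text
[0.5585956  0.04902632 0.24535822] [-2.13251868 -0.20813388  4.44064051] [ 0.00204071  0.20170057 -0.05409392] 0.024923235812206544
```

View pics/p6.png

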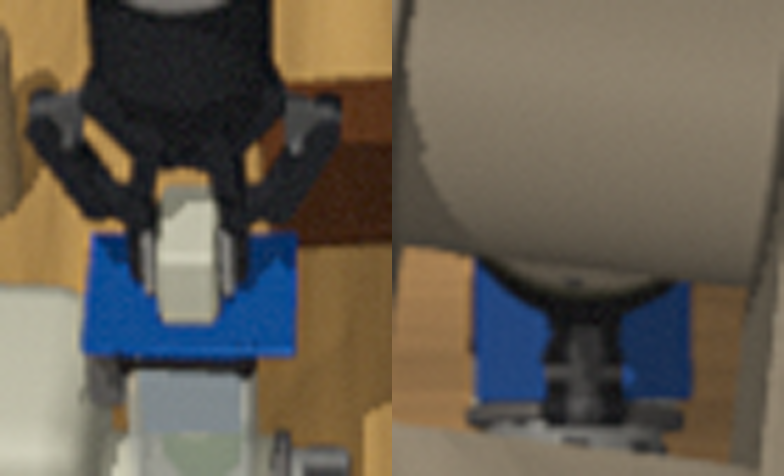

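The foot is in the chute and the flange hides the pin. The force implies about 8–9 mm of pin travel. I'll press slightly further to find the hard stop.

>>> {"op": "servo_tool", "data": {
  "commands": [
    {"linear":[0,0,0.5],"angular":[0,0,0],"gripper":-1},
    {"linear":[0,0,1],"angular":[0,0,0],"gripper":-1},
    {"linear":[0,0,1.5],"angular":[0,0,0],"gripper":-1},
    {"linear":[0,0,1.5],"angular":[0,0,0],"gripper":-1},
    {"linear":[0,0,1.5],"angular":[0,0,0],"gripper":-1}
  ]
}}

```text
time_s: 18.2
position: [0.5586, 0.0491, 0.2449]
tool_rot: [[-0.0, 1.0, 0.001], [1.0, 0.0, -0.0], [-0.0, 0.001, -1.0]]
ft_force: [-4.4, 1.0, 11.3]
grip_width: 0.0253
```

The force rose to 11 N while the tool stopped at z = 0.2449. The predicted height for fully down is 0.245, so the pin is at its stop. I'll take one last check and then hand in.

>>> {"op": "servo_tool", "data": {
  "commands": [
    {"linear":[0,0,0],"angular":[0,0,0],"gripper":-1},
    {"linear":[0,0,0],"angular":[0,0,0],"gripper":-1},
    {"linear":[0,0,0],"angular":[0,0,0],"gripper":-1}
  ]
}}

```text
time_s: 18.5
position: [0.5586, 0.049, 0.2449]
tool_rot: [[-0.0, 1.0, 0.001], [1.0, 0.0, -0.0], [-0.0, 0.001, -1.0]]
ft_force: [-4.8, 0.2, 11.0]
grip_width: 0.0252
```

```bash
python3 - <<'E'
from rig import env
import cv2
p=env.get_image("side");cv2.imwrite("pics/fin.png",p["frame"])
s=env.observe();print(s["position"],s["ft_force"],s["grip_width"],s["time_s"])
E
```

```text
[0.55857497 0.04906841 0.24487781] [-5.21332662 -0.22827276 11.27846231] 0.025225899868718014 18.55
```

View pics/fin.png

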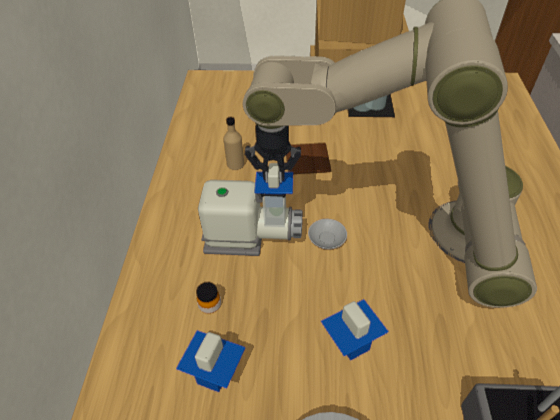

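The pusher sits in the chute at (273,183). The dish, jar and bottle are where they stood, and the two larger pushers have not moved.

```bash
python3 -c "
from rig import env
print(env.close_job())"
```

```text
the job is handed in; nothing more can be done
None
```

The slicer is ready and the job is handed in at about 18.6 s of the 72 s allowed. The lime is standing in the feed chute. The smallest blue pusher is fitted above it and still held with an 80 N grip.

- **Pin:** the last downward press met a hard stop at tool height 0.2449 m, where 0.245 m was expected for fully down. The push force rose to about 11 N, more than the spring's 6.4 N, and was still there 0.3 s later. The flange hides the pin, so its position comes from height and force and was not seen directly.
- **Other things:** in the final picture the dish, jar, bottle and the two larger pushers stand where they were.
- **Disagreements:** the two cameras differed by about 2–5 mm on the chute position and the lip looked a little smaller than stated. I corrected for this by comparing images before the lime drop and the pusher fit. A side force of about 5 N remains on the tool.

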